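Hold the recessed reset of a tube mixer

ROBOT

A 6-joint arm with a two-finger parallel gripper is mounted at the origin on the work surface. World frame = base frame: x ahead of the robot, y to its left, z up, the work surface at z = 0. Lengths are in mm, angles in rad, forces in N, time in s.
With the tool pointing down it reaches from about 275 to 1000 mm from the base axis. Payload 8.4 kg.
Tool frame: the origin (TCP) lies between the finger pads, 19 mm behind the fingertips; this is the grasp point; z points along the fingers, y is the direction in which the jaws open and shut (so a half turn about z gives the same grasp; the last joint's range is limited). The gripper opens to 85 mm and grips with 20 to 120 N. Pads are 22 mm wide; open, the fingers measure 114 mm over their backs; the gripper's body (76 mm by 85 mm) begins 54 mm behind the grasp point. The pads swing forward as they close: fully open they stand 13 mm farther back than shut.
Start: joints at [-1.112, 0.353, 1.633, -0, 1.155, -0.002], TCP at [277.915, -559.814, 249.981] pointing down, gripper open.
Joint ranges: [-2.63, 2.63], [-0.92, 2.1], [0.06, 2.66], [-1.3, 4.44], [0, 2.69], [-3.02, 3.02]. Speed limits (rad/s): [2.22, 2.22, 2.79, 3.14, 3.14, 3.14].

INTERFACE

Orientations are given as [roll, pitch, yaw] about the fixed x, y, z axes, in that order (R = Rz(yaw) Ry(pitch) Rx(roll)).
In Python, from rig import r, cams, job gives the robot as it stands.
- The arm moves only by the tool drive_tool, never from a script. Its argument "deltas" is a list of rows, each a list of 4 numbers: the shift along the tool's x, y, z in cm, then the turn about the tool's z in rad. In form: [[x, y, z, roll], ...]. A call has 1 to 12 rows; each row shifts and turns the commanded pose from where the row before left it, along the tool's axes as they then stand; what a row does not reach is not made up. A row lasts 1/12 s, in which the tool goes at most 41.7 mm and 7.16 degrees, less where a joint would pass 70% of its speed; a pose out of reach is approached as far as the arm can. A call with a gripper value outside its range is refused whole. "jaw" is the closure, from 0 (fully open) to 1 (shut), set as the call begins (left out, the last holds). The fingers move at their own pace and stop on an object; "force" is the grip in N (left out, the last holds). Time passes only in rows, so rows that do not move let the fingers close. It gives the time, the measured TCP pose, the force and the opening at its end, in the units of the state.
- r.sense(): the state, without advancing time (a new reading comes with each control period).
- cams.grab_frame(name): name is "scene" or "top"; returns (picture, depth): 420x560x3 uint8, red, green, blue; 420x560 float32, mm along the optical axis (not along the pixel's ray), 0 where there is no reading.
- cams.camera_params(name): a dict with "fx", "fy", "cx", "cy" (pixels), "k1" (the pictures are not rectified: a ray, as slopes to the right and down, at radius r is drawn at 1 + k1 r^2 times it, then the intrinsics apply), "R" (3x3) and "t" (3): a world point X has camera coordinates R X + t. Camera axes: x right, y down, z forward; pixel columns grow to the right and rows downward; lengths in mm; the calibration is good to about 2 mm. A picture is of the moment at which its call begins. camera_params takes no time and is no camera call.
- job.sign_off(): hands the job in, once; it reports no verdict.
The state is a dict: "clock": time; "qpos": joint angles; "qvel": joint speeds; "joint_efforts": joint torques, N m; "eef_pos": TCP position; "tcp_rot": TCP orientation; "contact_force": force on the tool from outside, world axes, zero at the start; "wrist_torque": the same for the moment, N m; "opening": opening from 0.0 (shut) to 1.0 (fully open).
Only numpy, scipy, OpenCV 4.12 (cv2) and the standard library are available. Lean on these libraries where they do the work, as an engineer would, in place of code of your own. Each camera call takes 0.05 s, during which the arm holds its last target. There are 200 camera calls.

TASK

The roller mixer for the blood tubes has tripped, and someone has parked a specimen pot right over the service hole in its deck: lift the pot off, keeping it upright, and leave it standing in the shallow steel tray. Then take the stylus by its handle out of the tube rack, put its thin shaft down the hole and press the recessed reset button fully down, keeping it down for at least two seconds; finish while still gripping the stylus and holding the button down. Leave the tubes in the rack and everything else on the table where they are.

Things in the scene. Friction and masses are not known exactly. Their poses are not given: they have to be found in the camera images.
- mixer: White tube roller mixer, fixed, case 240 (x) x 220 (y) x 98 mm high. Origin: centre of its underside, on the table; z up. Its x > 0 half carries three rollers along y, two end brackets and a lying tube, up to 131 mm above the table. Its x < 0 half is flat deck at 98 mm with the service hole; two flat grey rectangular covers, 3 and 4 mm high, sit near its -y end.
- well (a point): Centre of the mouth of the round service hole, 18 mm wide, in the mixer's deck, 98 mm above the table, at x = -70, y = +30 mm in the mixer's frame. Straight down through the 24 mm thick deck; the button's flat top (20 mm wide, centred under the hole) lies 26 mm below the mouth when released. The pot hides it at the start.
- reset (a joint): Travel of the recessed reset button, m: 0 released, 0.006 fully down. Sprung: it begins to move at 1.8 N and is fully down at 6 N, and comes back up when let go.
- pot: Small closed specimen pot, upright, clear with a white screw cap and a paper label: a body 48 mm across, 70 mm tall with the cap, about 90 g. Origin: centre of its underside; z up. Stands on the mixer's deck over the service hole.
- tray: Shallow rectangular steel tray, fixed, 120 (x) x 160 (y) mm outside, 18 mm high, walls and floor 4 mm. Empty. Origin: centre of its underside; inner floor 4 mm above it.
- rack: Steel tube rack, fixed, 70 (x) x 210 (y) mm, top sheet 68 mm above the table. Four holes 16.5 mm wide in one row along its y axis, at y = -75, -25, 25, 75 mm: the stylus stands in one, red-capped tubes (tops 104 mm above the table) in the other three. Origin: centre of its underside.
- stylus: Stylus upright in a rack hole, 118 mm long, 50 g: steel shaft 8 mm thick, 60 mm long; steel collar 23 mm wide, 4 mm thick, resting on the rack's top sheet; square black handle 16 x 16 mm from 64 to 118 mm above the tip. Origin: the shaft's tip; z up the stylus; the handle's flats face its x and y, which at the start lie along the rack's within 0.1 rad.
- stylus_tip (a point): Lower end of the stylus's shaft (same point as its origin).
- stylus_grip (a point): Point on the stylus's axis in its handle, 92 mm above the tip: the place to grip.
- tube1: Bystander: upright red-capped tube in the rack, 15 mm wide (cap 18 mm), 100 mm tall, origin at its foot.
- tube2: Bystander: another such tube in the rack.
- tube3: Bystander: another such tube in the rack.
- tape: Bystander: roll of paper tape lying flat on the table, 72 mm across, 24 mm high, origin under its centre.
- swabs: Bystander: small cardboard swab box 60 (x) x 100 (y) x 45 mm high, origin under its centre.
Mind the look-alikes: they are no part of the job. Leave any purple look-alike of the pot alone.

How it is judged:
By the outcome, as a careful person would: the job done as asked, in the order asked, and still so for the second after the job is handed in, while the arm keeps its last pose, push and grip.
It also fails if it takes over 64 s, if anything falls off the work surface, if the arm or the gripper's body presses on something with over 40 N, if the wrist force passes 120 N, or if a joint passes its speed limit or range.

## Working session

There is one attempt and no reset: what is moved stays moved. The work goes in short steps, Python scripts to look and compute and a tool call to move; the robot and the scene stay as the last step left them, time stands still between calls to the robot, and variables do not carry over. Pictures are saved under pics/ and viewed, about 8 in all and at most 12, crops included, and the job is handed in when it is done.

Besides the shell and the picture viewer there is one more tool, called after "Emit:" in YAML: its name, and indented under it one key for each argument. drive_tool: Moves the arm, as the interface text tells. Its arguments: {"type":"object","properties":{"deltas":{"type":"array"},"jaw":{"type":"number"},"force":{"type":"number"}},"required":["deltas"]}

```bash
ls; mkdir -p pics
python3 - <<'E'
from rig import r,cams,job
import cv2,numpy as np
for n in("scene","top"):
    p,d=cams.grab_frame(n); cv2.imwrite(f"pics/{n}0.png",p[:,:,::-1]); np.save(f"pics/{n}0.npy",d)
    print(n,cams.camera_params(n))
s=r.sense(); print(s)
E
```

```text
pics
scene {'fx': 462.83547779039014, 'fy': 462.83547779039014, 'cx': 273.1351623194759, 'cy': 212.80095090362911, 'k1': -0.011845804811105611, 'R': array([[ 0.45294191,  0.89148125, -0.01023743],
       [ 0.49598473, -0.26150751, -0.82801749],
       [-0.74083923,  0.36996622, -0.5606088 ]]), 't': array([-243.66119806, -200.03016647, 1527.56857412])}
top {'fx': 512.9452181925294, 'fy': 512.9452181925294, 'cx': 274.54142985664, 'cy': 211.4931419468937, 'k1': -0.12979564421205472, 'R': array([[ 0.0279902 , -0.99951921,  0.01333758],
       [-0.99508765, -0.02912865, -0.09461546],
       [ 0.09495847, -0.01062376, -0.99542454]]), 't': array([ -10.52795851,  537.65023997, 1171.77868607])}
{'clock': 0.1, 'qpos': array([-1.11239321e+00,  3.53599826e-01,  1.63408246e+00, -1.57463351e-05,
        1.15522398e+00, -2.36819833e-03]), 'qvel': array([ 0.00118797, -0.00170527, -0.00057074, -0.00012694,  0.0006323 ,
       -0.00177509]), 'joint_efforts': array([ 1.04350569e-03, -6.06361198e+01, -3.42818391e+01,  1.29695870e-06,
        3.90976100e-03, -2.30132798e-05]), 'eef_pos': array([ 277.72456895, -559.42987261,  249.31396426]), 'tcp_rot': array([-3.14027901e+00,  1.12868053e-05,  4.60777687e-01]), 'contact_force': array([0.12376482, 0.67682332, 0.52016151]), 'wrist_torque': array([0.02631852, 0.01531462, 0.03494528]), 'opening': 1.0014939470857116}
```

View pics/scene0.png

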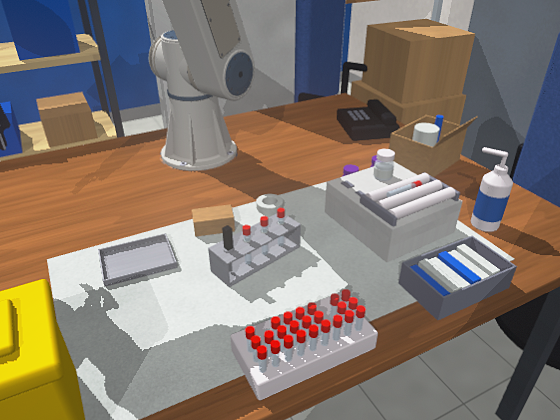

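View pics/top0.png

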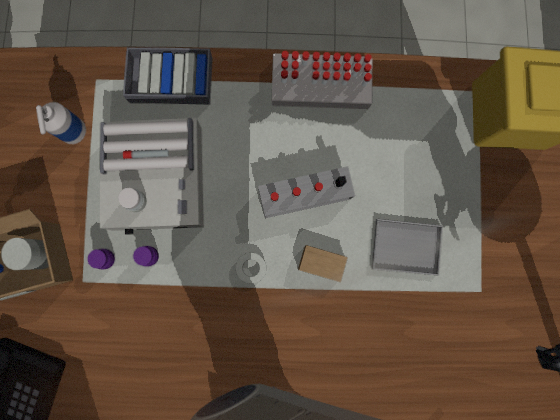

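The scene view shows the mixer with the white pot at (385,165), the rack with its stylus at (228,237) and the tray at (140,260). The top view has the pot cap at (131,198), the stylus at (341,181), the rack centred near (306,192) and the tray at (406,246). The purple look-alikes are at (101,259) and (145,256).

```bash
cat > h.py <<'E'
from rig import r,cams,job
import cv2,numpy as np
def rays(n,uv):
    c=cams.camera_params(n);K=np.array([[c['fx'],0,c['cx']],[0,c['fy'],c['cy']],[0,0,1]])
    u=cv2.undistortPoints(np.array(uv,float).reshape(-1,1,2),K,np.array([c['k1'],0,0,0.])).reshape(-1,2)
    d=np.c_[u,np.ones(len(u))]@c['R']; return -c['R'].T@c['t'],d   # d scaled so z_cam=1
def onz(n,uv,z):
    o,d=rays(n,uv); return o+d*((z-o[2])/d[:,2])[:,None]
def cloud(n,dep):
    H,W=dep.shape; v,u=np.mgrid[:H,:W]; o,d=rays(n,np.c_[u.ravel(),v.ravel()])
    X=o+d*dep.reshape(-1,1); X[dep.ravel()==0]=np.nan; return X.reshape(H,W,3)
def rect(m):
    m=m.astype(np.uint8);k,l,s,c=cv2.connectedComponentsWithStats(m);i=1+s[1:,4].argmax()
    p=np.argwhere(l==i)[:,::-1].astype(np.float32); return p,cv2.minAreaRect(p),s[i,4]
E
cat > m.py <<'E'
from h import *
D={n:np.load(f"pics/{n}0.npy") for n in("top","scene")}; X=cloud("top",D["top"]);z=X[...,2]
def box(u0,v0,u1,v1):
    m=np.zeros(z.shape,bool);m[v0:v1,u0:u1]=1;return m
def rep(name,m,zz):
    p,_,a=rect(m); W=onz("top",p,zz)[:,:2].astype(np.float32); (c,s,an)=cv2.minAreaRect(W)
    print(name,"cen",W.mean(0).round(1),"rect",np.round(c,1),np.round(s,1),round(an,1),"n",a,"z",np.nanmedian(X[m][:,2]).round(1))
rep("cap",box(110,180,155,220)&(z>158),168)
rep("stylus",box(325,165,360,200)&(z>112),126)
for i,(u,v) in enumerate([(275,196),(297,191),(319,187)]): rep(f"tube{i}",box(u-10,v-10,u+10,v+10)&(z>92),104)
rep("rack",box(250,150,365,225)&(z>60)&(z<76),68)
rep("rackall",box(250,150,365,225)&(z>60),68)
rep("tray",box(355,200,460,290)&(z>12),18)
rep("mixdeck",box(80,100,210,240)&(z>90),98)
rep("deckflat",box(80,160,210,240)&(z>90)&(z<101),98)
# deck lower edge line & right edge
E
python3 m.py; python3 -c "
import cv2
p=cv2.imread('pics/top0.png');a=cv2.resize(p[90:290,75:215],None,fx=3,fy=3,interpolation=2);b=cv2.resize(p[130:280,250:450],None,fx=2,fy=2,interpolation=2)
import numpy as np
o=np.zeros((600,800,3),np.uint8);o[:,:420]=a;o[:300,420:800]=b[:,:380];cv2.imwrite('pics/c1.png',cv2.convertScaleAbs(o,alpha=1.5))"
```

```text
cap cen [544.1 310.6] rect [543.4 311.2] [41.8 42.6] 1.7 n 339 z 167.6
stylus cen [ 601.  -137.4] rect [ 600.7 -137.8] [17.5 17.5] 1.9 n 66 z 124.7
tube0 cen [564.    7.1] rect [564.3   6.7] [17.6 15.3] 1.6 n 54 z 104.0
tube1 cen [576.4 -40.7] rect [576.7 -41.1] [17.7 15.4] 1.4 n 56 z 103.3
tube2 cen [589. -89.] rect [589.3 -89.2] [17.8 15.4] 1.1 n 56 z 103.1
rack cen [582.6 -63.6] rect [583.5 -65.5] [ 71.1 210.6] 14.2 n 2586 z 68.0
rackall cen [583.4 -65. ] rect [583.5 -65.5] [ 71.1 210.6] 14.2 n 2853 z 68.2
tray cen [ 493.7 -344.9] rect [ 464.3 -312.6] [161.4 119.1] 85.4 n 236 z 17.2
mixdeck cen [608.8 288.4] rect [610.6 288. ] [242.1 221.1] 3.8 n 10400 z 100.2
deckflat cen [554.1 281.2] rect [561.6 285.5] [143.6 219.9] 4.0 n 4646 z 97.8
```

View pics/c1.png

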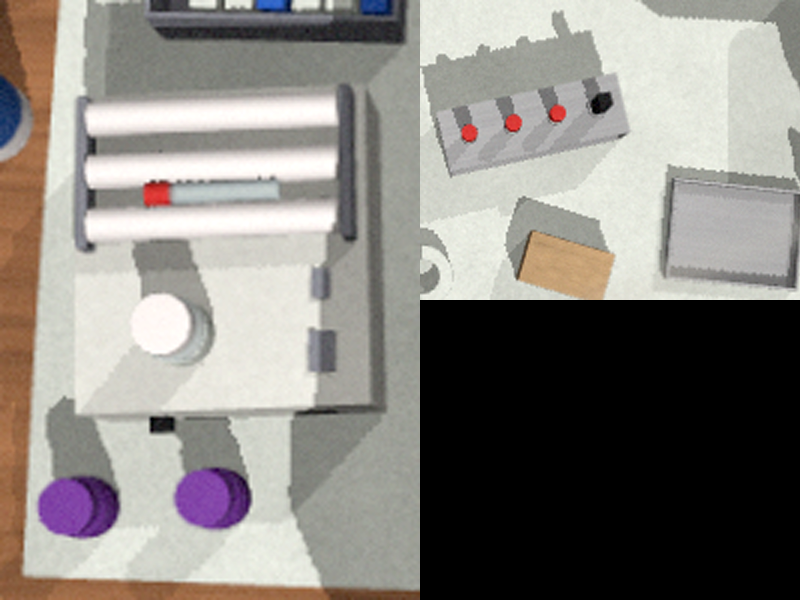

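The crop shows clear deck edges, the pot cap and the rack row, and agrees with the measurements: pot (543.5, 311), stylus (601, -137.5), rack yaw 14.3°, tray (464, -312.6), mixer yaw 4° with the well near (538, 313.5). Next I'll move above the pot.

Emit:
drive_tool:
  deltas:
    - [2.6,-2.75,0,0]
    - [2.6,-2.75,0,0]
    - [2.6,-2.75,0,0]
    - [2.6,-2.75,0,0]
    - [2.6,-2.75,0,0]
    - [2.6,-2.75,0,0]
    - [2.6,-2.75,0,0]
    - [2.6,-2.75,0,0]
    - [2.6,-2.75,0,0]
    - [2.6,-2.75,0,0]
    - [2.6,-2.75,0,0]
    - [2.6,-2.75,0,0]
  jaw: 0

```text
clock: 1.1
eef_pos: [410.6, -123.7, 250.0]
tcp_rot: [3.142, -0.0, 0.461]
contact_force: [1.5, -0.3, -0.4]
opening: 0.998
```

Emit:
drive_tool:
  deltas:
    - [2.6,-2.75,0,0]
    - [2.6,-2.75,0,0]
    - [2.6,-2.75,0,0]
    - [2.6,-2.75,0,0]
    - [2.6,-2.75,0,0]
    - [2.6,-2.75,0,0]
    - [2.6,-2.75,0,0]
    - [2.6,-2.75,0,0]
    - [2.6,-2.75,0,0]
    - [2.6,-2.75,0,0]
    - [2.6,-2.75,0,0]
    - [2.6,-2.75,0,0]
    - [0,0,0,0]

```text
validation failed for argument at $.de...
```

Emit:
drive_tool:
  deltas:
    - [2.6,-2.75,0,0]
    - [2.6,-2.75,0,0]
    - [2.6,-2.75,0,0]
    - [2.6,-2.75,0,0]
    - [2.6,-2.75,0,0]
    - [2.6,-2.75,0,0]
    - [2.6,-2.75,0,0]
    - [2.6,-2.75,0,0]
    - [2.6,-2.75,0,0]
    - [2.6,-2.75,0,0]
    - [2.6,-2.75,0,0]
    - [2.6,-2.75,0,0]

```text
clock: 2.1
eef_pos: [543.3, 310.7, 249.6]
tcp_rot: [3.142, 0.001, 0.461]
contact_force: [1.4, -1.3, -1.0]
opening: 1.003
```

Emit:
drive_tool:
  deltas:
    - [0,0,0,0]
    - [0,0,0,0]

```text
clock: 2.27
eef_pos: [543.2, 310.5, 249.1]
tcp_rot: [3.142, 0.001, 0.463]
contact_force: [-0.1, -1.0, -1.0]
opening: 1.002
```

```bash
cat > go.py <<'E'
import sys;from h import *
T=np.array([float(a) for a in sys.argv[1:4]]);s=r.sense();y=s['tcp_rot'][2];d=T-s['eef_pos'];c,n=np.cos(y),np.sin(y)
print("clk",round(s['clock'],2),"pos",s['eef_pos'].round(1),"rot",s['tcp_rot'].round(3),"q",s['qpos'].round(2),"F",s['contact_force'].round(1),"tool delta mm",np.round([c*d[0]+n*d[1],n*d[0]-c*d[1],-d[2]],1),"roll",round(y-float(sys.argv[4]),3) if len(sys.argv)>4 else '')
E
python3 go.py 543.5 311 137
python3 - <<'E'
from h import *
for n in("scene","top"):
    p,d=cams.grab_frame(n); cv2.imwrite(f"pics/{n}1.png",p[:,:,::-1]); np.save(f"pics/{n}1.npy",d)
p=cv2.imread("pics/scene1.png")[80:260,280:520];cv2.imwrite("pics/c2.png",cv2.resize(p,None,fx=3,fy=3,interpolation=2))
E
```

```text
clk 2.27 pos [543.2 310.5 249.1] rot [3.142e+00 1.000e-03 4.630e-01] q [0.52 0.36 1.63 0.   1.16 1.62] F [-0.1 -1.  -1. ] tool delta mm [  0.5  -0.3 112.1] roll
```

View pics/c2.png

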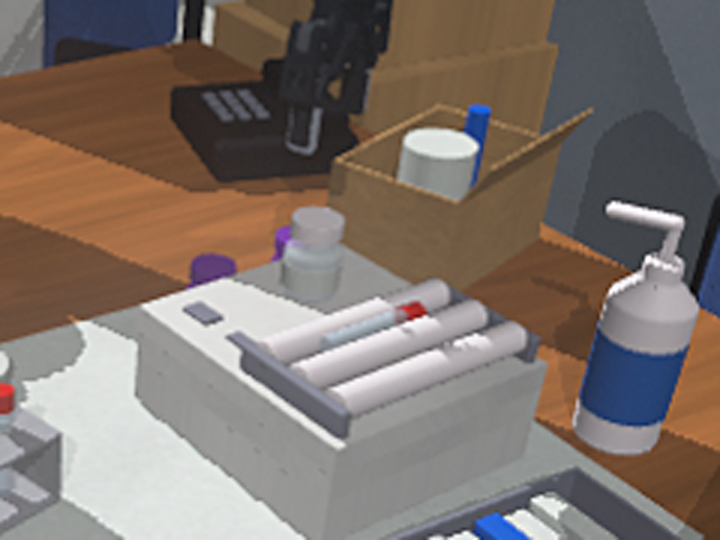

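The gripper hangs above the pot (crop ~(315,250)) and the deck around it is clear. Now I'll descend and grip.

Emit:
drive_tool:
  deltas:
    - [0.05,0,1.4,0]
    - [0,0,1.4,0]
    - [0,0,1.4,0]
    - [0,0,1.4,0]
    - [0,0,1.4,0]
    - [0,0,1.4,0]
    - [0,0,1.0,0]
    - [0,0,0.8,0]
    - [0,0,0.7,0]
    - [0,0,0.3,0]
    - [0,0,0,0]

```text
clock: 3.28
eef_pos: [543.6, 308.7, 137.5]
tcp_rot: [3.142, 0.001, 0.461]
contact_force: [-0.1, -0.6, 0.5]
opening: 1.004
```

Emit:
drive_tool:
  deltas:
    - [0,0,0,0]
    - [0,0,0,0]
    - [0,0,0,0]
    - [0,0,0,0]
    - [0,0,0,0]
    - [0,0,0,0]
    - [0,0,0,0]
    - [0,0,0,0]
    - [0,0,0,0]
    - [0,0,0,0]
  jaw: 1
  force: 30

```text
clock: 4.12
eef_pos: [544.2, 309.4, 138.8]
tcp_rot: [-3.141, -0.001, 0.461]
contact_force: [-1.1, 0.5, 6.2]
opening: 0.542
```

Emit:
drive_tool:
  deltas:
    - [0,0,-0.3,0]
    - [0,0,-0.6,0]
    - [0,0,-0.9,0]
    - [0,0,-1.2,0]
    - [0,0,-1.2,0]
    - [0,0,-1.2,0]
    - [0,0,-1.2,0]
    - [0,0,-1.2,0]
    - [0,0,-1.2,0]
    - [0,0,-1.0,0]
    - [0,0,-0.5,0]
    - [0,0,0,0]

```text
clock: 5.12
eef_pos: [544.4, 309.4, 244.6]
tcp_rot: [-3.141, -0.002, 0.461]
contact_force: [0.7, 0.5, -0.1]
opening: 0.541
```

```bash
python3 go.py 464.3 -312.6 245
python3 - <<'E'
from h import *
p,d=cams.grab_frame("scene"); cv2.imwrite("pics/scene2.png",p[:,:,::-1])
p=cv2.imread("pics/scene2.png")[50:230,280:520];cv2.imwrite("pics/c3.png",cv2.resize(p,None,fx=3,fy=3,interpolation=2))
E
```

```text
clk 5.12 pos [544.4 309.4 244.6] rot [-3.141e+00 -2.000e-03  4.610e-01] q [0.51 0.36 1.64 0.   1.14 1.62] F [ 0.7  0.5 -0.1] tool delta mm [-3.483e+02  5.215e+02 -4.000e-01] roll
```

View pics/c3.png

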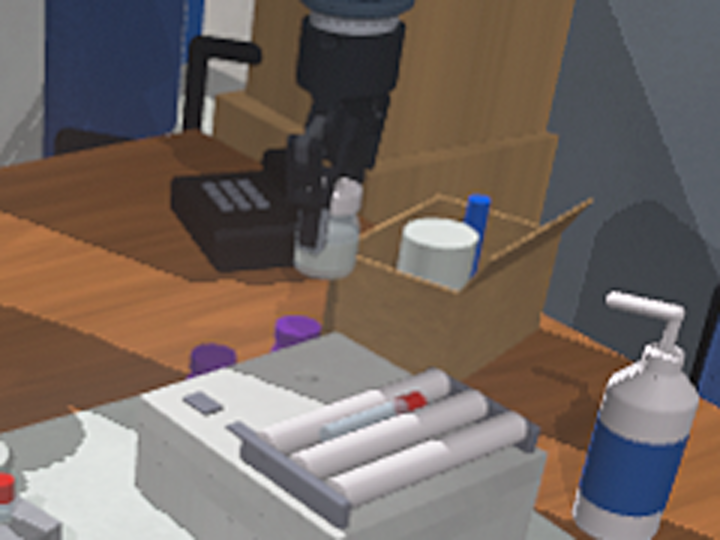

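The pot is held upright at crop (327,235), and the freed hole shows at about (306,378). Next is the carry to the tray.

Emit:
drive_tool:
  deltas:
    - [-0.7,1.0,0,0]
    - [-1.3,2.0,0,0]
    - [-1.6,2.4,0,0]
    - [-1.6,2.4,0,0]
    - [-1.6,2.4,0,0]
    - [-1.6,2.4,0,0]
    - [-1.6,2.4,0,0]
    - [-1.6,2.4,0,0]
    - [-1.6,2.4,0,0]
    - [-1.6,2.4,0,0]
    - [-1.6,2.4,0,0]
    - [-1.6,2.4,0,0]

```text
clock: 6.17
eef_pos: [501.2, -14.7, 242.2]
tcp_rot: [-3.141, 0.001, 0.461]
contact_force: [-0.2, -0.6, -2.0]
opening: 0.543
```

Emit:
drive_tool:
  deltas:
    - [-1.6,2.4,0,0]
    - [-1.6,2.4,0,0]
    - [-1.6,2.4,0,0]
    - [-1.6,2.4,0,0]
    - [-1.6,2.4,0,0]
    - [-1.6,2.4,0,0]
    - [-1.6,2.4,0,0]
    - [-1.6,2.4,0,0]
    - [-1.6,2.4,0,0]
    - [-1.6,2.4,0,0]
    - [-1.0,1.2,0,0]
    - [0,0,0,0]

```text
clock: 7.17
eef_pos: [460.7, -317.0, 242.0]
tcp_rot: [-3.141, 0.001, 0.458]
contact_force: [0.1, -0.3, -1.1]
opening: 0.547
```

```bash
python3 go.py 464.3 -312.6 46
cat > well.py <<'E'
from h import *
for n in("scene","top"):
    p,d=cams.grab_frame(n); cv2.imwrite(f"pics/{n}3.png",p[:,:,::-1]); np.save(f"pics/{n}3.npy",d)
c=cams.camera_params("top")
q=c['R']@np.array([538.1,313.5,98])+c['t'];u,v=int(c['fx']*q[0]/q[2]+c['cx']),int(c['fy']*q[1]/q[2]+c['cy']);print("approx px",u,v)
a=cv2.resize(cv2.imread("pics/top3.png")[180:230,100:160],None,fx=6,fy=6,interpolation=0)
b=cv2.resize(cv2.imread("pics/scene3.png")[155:205,350:410],None,fx=6,fy=6,interpolation=0)
cv2.imwrite("pics/c4.png",np.hstack([a,b]))
E
python3 well.py
```

```text
clk 7.17 pos [ 460.7 -317.   242. ] rot [-3.141e+00  1.000e-03  4.580e-01] q [-0.6   0.26  1.78 -0.    1.1   0.51] F [ 0.1 -0.3 -1.1] tool delta mm [  5.1  -2.3 196. ] roll 
approx px 133 204
```

View pics/c4.png

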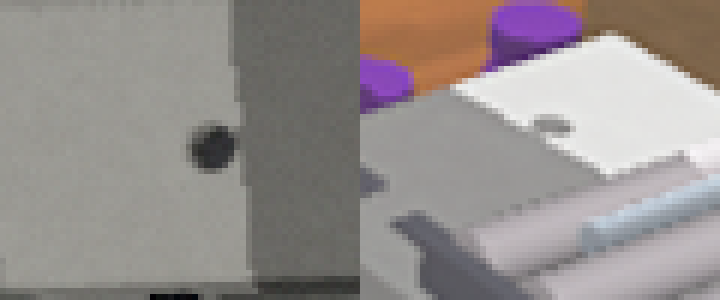

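The hole is at top-view crop (213,147), i.e. pixel ≈(135,204), and at scene-view ≈(381.5,175.5). Now lower the pot.

Emit:
drive_tool:
  deltas:
    - [0.25,-0.1,1.0,0]
    - [0.25,-0.1,2.2,0]
    - [0,0,2.4,0]
    - [0,0,2.4,0]
    - [0,0,2.4,0]
    - [0,0,2.4,0]
    - [0,0,2.2,0]
    - [0,0,1.5,0]
    - [0,0,1.0,0]
    - [0,0,0.8,0]
    - [0,0,0.5,0]
    - [0,0,0.3,0]

```text
clock: 8.27
eef_pos: [466.2, -309.7, 51.7]
tcp_rot: [-3.142, -0.0, 0.461]
contact_force: [0.1, -0.5, -0.0]
opening: 0.546
```

```bash
python3 go.py 464.3 -312.6 45
python3 - <<'E'
from h import *
for n,(u0,v0,u1,v1) in {"top":(129,198,142,211),"scene":(376,171,389,181)}.items():
    g=cv2.cvtColor(cv2.imread(f"pics/{n}3.png"),6).astype(float)[v0:v1,u0:u1]
    if n=="top": w=g<60
    else: w=g<195
    p=np.argwhere(w)[:,::-1]+[u0,v0]
    print(n,g.min(),g.max(),len(p),p.mean(0),onz(n,[p.mean(0)],98).round(1))
    if n=="scene": print(g.astype(int))
E
```

```text
clk 8.27 pos [ 466.2 -309.7   51.7] rot [-3.142 -0.     0.461] q [-0.59  0.52  1.91  0.    0.71  0.52] F [ 0.1 -0.5 -0. ] tool delta mm [-3.   1.7  6.7] roll 
top 40.0 158.0 29 [135.37931034 204.51724138] [[537.3 313.3  98. ]]
scene 126.0 238.0 48 [379.97916667 177.3125    ] [[544.4 304.1  98. ]]
[[226 226 227 227 227 227 227 227 227 227 227 227 227]
 [226 227 228 228 229 230 230 230 229 228 227 227 227]
 [227 228 230 232 231 229 231 232 232 230 228 228 227]
 [233 232 227 204 182 181 187 205 227 232 230 230 229]
 [217 238 203 143 139 144 144 148 174 219 231 228 229]
 [163 184 175 157 138 141 137 127 126 189 228 228 227]
 [148 147 157 157 177 199 179 171 193 225 229 228 226]
 [152 152 152 150 162 211 236 230 231 233 229 228 228]
 [153 154 154 153 149 166 186 217 238 233 230 228 228]
 [154 154 153 153 150 149 145 162 182 216 236 232 229]]
```

Emit:
drive_tool:
  deltas:
    - [0,0,0.3,0]
    - [0,0,0.2,0]
    - [0,0,0.1,0]
    - [0,0,0.1,0]
    - [0,0,0,0]

```text
clock: 8.68
eef_pos: [466.1, -310.3, 45.2]
tcp_rot: [3.141, -0.0, 0.461]
contact_force: [-0.2, -0.4, -0.4]
opening: 0.545
```

```bash
python3 -c "
from h import *
print(onz('scene',[[382,175.5]],98).round(1))"
```

```text
[[539.3 314.5  98. ]]
```

Emit:
drive_tool:
  deltas:
    - [0,0,0.1,0]
    - [0,0,0.05,0]
    - [0,0,0,0]

```text
clock: 8.93
eef_pos: [466.3, -310.3, 44.8]
tcp_rot: [3.141, -0.0, 0.461]
contact_force: [-2.6, 2.2, 13.0]
opening: 0.548
```

Emit:
drive_tool:
  deltas:
    - [0,0,-0.05,0]
    - [0,0,0,0]
    - [0,0,0,0]
    - [0,0,0,0]
    - [0,0,0,0]
    - [0,0,0,0]
    - [0,0,0,0]
  jaw: 0

```text
clock: 9.52
eef_pos: [466.0, -310.1, 43.9]
tcp_rot: [-3.141, 0.0, 0.461]
contact_force: [-0.3, -0.6, -0.8]
opening: 0.998
```

Emit:
drive_tool:
  deltas:
    - [0,0,-0.5,0]
    - [0,0,-1.0,0]
    - [0,0,-1.8,0]
    - [0,0,-2.2,0]
    - [0,0,-2.4,0]
    - [0,0,-2.4,0]
    - [0,0,-2.4,0]
    - [0,0,-2.4,0]
    - [0,0,-1.5,0]
    - [0,0,0,0]

```text
clock: 10.35
eef_pos: [467.7, -311.2, 214.6]
tcp_rot: [3.136, -0.003, 0.461]
contact_force: [0.4, -0.7, 0.3]
opening: 1.0
```

```bash
python3 go.py 601 -137.5 200 1.82
python3 - <<'E'
from h import *
for n in("scene","top"):
    p,d=cams.grab_frame(n); cv2.imwrite(f"pics/{n}4.png",p[:,:,::-1]); np.save(f"pics/{n}4.npy",d)
a=cv2.resize(cv2.imread("pics/top4.png")[150:290,320:460],None,fx=2.8,fy=2.8)
b=cv2.resize(cv2.imread("pics/scene4.png")[180:320,80:220],None,fx=2.8,fy=2.8)
cv2.imwrite("pics/c5.png",np.hstack([a,b]))
E
```

```text
clk 10.35 pos [ 467.7 -311.2  214.6] rot [ 3.136e+00 -3.000e-03  4.610e-01] q [-0.59  0.29  1.81 -0.    1.04  0.52] F [ 0.4 -0.7  0.3] tool delta mm [196.7 -96.3  14.6] roll -1.359
```

View pics/c5.png

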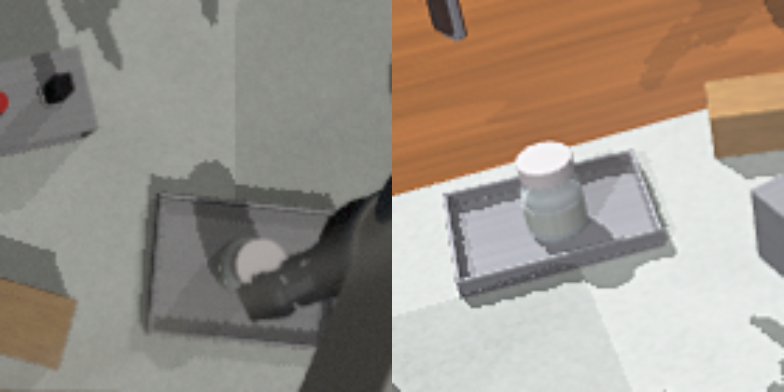

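The pot is upright in the tray, at (258,262) in the left crop and (552,190) in the right. Next is the stylus.

Emit:
drive_tool:
  deltas:
    - [2.0,-1.0,0,0]
    - [2.0,-1.0,0,0]
    - [2.0,-1.0,0,0]
    - [2.0,-1.0,0,0]
    - [2.0,-1.0,0,0]
    - [2.0,-1.0,0,0]
    - [2.0,-1.0,0,0]
    - [2.0,-1.0,0,0]
    - [2.0,-1.0,0,0]
    - [1.6,-0.6,0,0]

```text
clock: 11.28
eef_pos: [598.9, -135.3, 208.7]
tcp_rot: [-3.14, 0.002, 0.461]
contact_force: [-0.1, -1.3, -0.0]
opening: 0.998
```

Emit:
drive_tool:
  deltas:
    - [0,0,0,-0.113]
    - [0,0,0,-0.113]
    - [0,0,0,-0.113]
    - [0,0,0,-0.113]
    - [0,0,0,-0.113]
    - [0,0,0,-0.113]
    - [0,0,0,-0.113]
    - [0,0,0,-0.113]
    - [0,0,0,-0.113]
    - [0,0,0,-0.113]
    - [0,0,0,-0.113]
    - [0,0,0,-0.113]

```text
clock: 12.28
eef_pos: [598.4, -137.0, 209.0]
tcp_rot: [-3.14, -0.001, 1.822]
contact_force: [0.2, 0.4, -0.8]
opening: 0.999
```

Emit:
drive_tool:
  deltas:
    - [0,0,0,0]
    - [0,0,0,0]

```text
clock: 12.45
eef_pos: [598.5, -137.0, 209.3]
tcp_rot: [-3.14, -0.001, 1.813]
contact_force: [-0.2, -0.1, 0.3]
opening: 0.998
```

```bash
python3 go.py 601 -137.5 100 1.82
```

```text
clk 12.45 pos [ 598.5 -137.   209.3] rot [-3.140e+00 -1.000e-03  1.813e+00] q [-0.23  0.38  1.7  -0.    1.07 -0.47] F [-0.2 -0.1  0.3] tool delta mm [ -1.1   2.3 109.3] roll -0.007
```

Emit:
drive_tool:
  deltas:
    - [-0.1,0.25,1.3,0]
    - [0,0,1.3,0]
    - [0,0,1.3,0]
    - [0,0,1.3,0]
    - [0,0,1.3,0]
    - [0,0,1.3,0]
    - [0,0,1.2,0]
    - [0,0,0.9,0]
    - [0,0,0.6,0]
    - [0,0,0.4,0]
    - [0,0,0,0]

```text
clock: 13.37
eef_pos: [601.3, -137.3, 100.2]
tcp_rot: [-3.141, -0.0, 1.817]
contact_force: [0.8, 0.1, 0.6]
opening: 1.004
```

```bash
python3 go.py 601 -137.5 100 1.82
```

```text
clk 13.37 pos [ 601.3 -137.3  100.2] rot [-3.141 -0.     1.817] q [-0.23  0.51  1.76  0.    0.87 -0.47] F [0.8 0.1 0.6] tool delta mm [-0.1 -0.3  0.2] roll -0.003
```

Emit:
drive_tool:
  deltas:
    - [0,0,0,0]
    - [0,0,0,0]
    - [0,0,0,0]
    - [0,0,0,0]
    - [0,0,0,0]
    - [0,0,0,0]
    - [0,0,0,0]
    - [0,0,0,0]
    - [0,0,0,0]
    - [0,0,0,0]
    - [0,0,0,0]
    - [0,0,0,0]
  jaw: 1
  force: 60

```text
clock: 14.37
eef_pos: [601.7, -137.4, 101.4]
tcp_rot: [3.141, 0.0, 1.817]
contact_force: [-1.2, 0.2, 5.6]
opening: 0.177
```

Emit:
drive_tool:
  deltas:
    - [0,0,-0.3,0]
    - [0,0,-0.7,0]
    - [0,0,-1.2,0]
    - [0,0,-1.5,0]
    - [0,0,-1.5,0]
    - [0,0,-1.5,0]
    - [0,0,-1.5,0]
    - [0,0,-1.5,0]
    - [0,0,-1.5,0]
    - [0,0,-1.0,0]
    - [0,0,-0.3,0]
    - [0,0,0,0]

```text
clock: 15.37
eef_pos: [602.0, -137.5, 227.2]
tcp_rot: [3.14, 0.001, 1.817]
contact_force: [-0.1, 0.2, -0.5]
opening: 0.181
```

```bash
python3 go.py 538 313.5 225 1.82
```

```text
clk 15.37 pos [ 602.  -137.5  227.2] rot [3.140e+00 1.000e-03 1.817e+00] q [-0.23  0.36  1.67  0.    1.1  -0.47] F [-0.1  0.2 -0.5] tool delta mm [453.   47.7   2.2] roll -0.003
```

Emit:
drive_tool:
  deltas:
    - [1.0,0.1,0,0]
    - [2.0,0.2,0,0]
    - [3.0,0.3,0,0]
    - [3.0,0.3,0,0]
    - [3.0,0.3,0,0]
    - [3.0,0.3,0,0]
    - [3.0,0.3,0,0]
    - [3.0,0.3,0,0]
    - [3.0,0.3,0,0]
    - [3.0,0.3,0,0]
    - [3.0,0.3,0,0]
    - [3.0,0.3,0,0]

```text
clock: 16.37
eef_pos: [551.7, 192.5, 224.8]
tcp_rot: [-3.14, -0.0, 1.817]
contact_force: [0.2, -0.2, 0.3]
opening: 0.177
```

Emit:
drive_tool:
  deltas:
    - [3.0,0.3,0,0]
    - [3.0,0.4,0,0]
    - [3.0,0.4,0,0]
    - [2.2,0.3,0,0]
    - [1.0,0.2,0,0]
    - [0,0,0,0]
    - [0,0,0,0]

```text
clock: 16.95
eef_pos: [538.3, 312.8, 225.1]
tcp_rot: [-3.14, 0.001, 1.818]
contact_force: [-0.8, -1.1, 0.3]
opening: 0.18
```

```bash
python3 go.py 538 313.5 198 1.82
python3 - <<'E'
from h import *
for n in("scene","top"):
    p,d=cams.grab_frame(n); cv2.imwrite(f"pics/{n}5.png",p[:,:,::-1]); np.save(f"pics/{n}5.npy",d)
a=cv2.resize(cv2.imread("pics/top5.png")[150:250,80:180],None,fx=4,fy=4,interpolation=0)
b=cv2.resize(cv2.imread("pics/scene5.png")[90:190,330:430],None,fx=4,fy=4,interpolation=0)
cv2.imwrite("pics/c6.png",np.hstack([a,b]))
E
```

```text
clk 16.95 pos [538.3 312.8 225.1] rot [-3.140e+00  1.000e-03  1.818e+00] q [ 0.52  0.37  1.66 -0.    1.11  0.28] F [-0.8 -1.1  0.3] tool delta mm [ 0.8 -0.1 27.1] roll -0.002
```

View pics/c6.png

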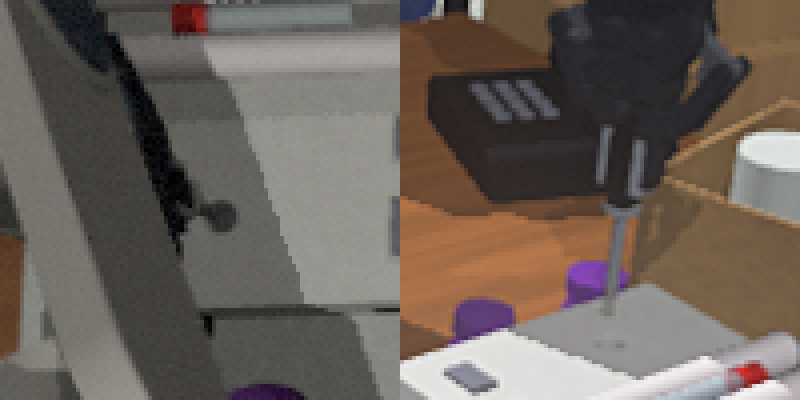

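The stylus hangs essentially vertical, with its tip at right crop (609,313) directly over the hole at (611,344). I'll compare the two positions through the same cameras.

Run:
```python
from h import *
p=cv2.cvtColor(cv2.imread("pics/scene5.png"),6)[140:182,374:392].astype(int)
print(p)
for zt in(130,132,134): print(zt,onz('scene',[[381.8,167.9]],zt).round(1))
q=cv2.cvtColor(cv2.imread("pics/top5.png"),6)[196:210,120:142]; print(q)
```

```text
[[ 71  72  73  73  73  73  84  76  39  39  41  42  41  37  34  52  72  81]
 [ 73  72  73  72  72  69  81  96  91  66  40  36  35  48  83 104  96  80]
 [ 72  70  71  69  69  69  73  92 105 104 101  90  89 101 110 111  92  80]
 [ 67  66  66  67  66  66  64  85 105 109 115 112 110 113 109  97  82  80]
 [100  99  98  97  95  93  93  98 108 101  96  99 104 107 108  93  78  80]
 [108 107 107 107 107 108 108 109 106  91  91 105 104 108 110  94  79  79]
 [105 105 106 106 108 108 109 111 107  97 103 112 112 114 110  91  79  80]
 [108 109 109 110 111 112 111 114 106  97 108 109 113 120 109  84  80  81]
 [112 112 112 111 112 115 115 118 104  94 109 109 111 118 106  83  80  80]
 [115 116 115 116 117 119 119 119 106  96 111 108 108 116 104  84  81  89]
 [117 119 119 118 118 116 116 116 106 100 111 106 107 117 101  81  83  87]
 [119 117 117 116 114 113 114 114 108 102 111 108 108 111  95  78  82  85]
 [114 115 114 113 114 114 114 110 102 105 112 108 108 112  95  81  82  84]
 [113 115 115 114 115 113 114 107  99 106 111 110 112 110  92  82  84  85]
 [122 114 115 116 115 115 115 109 102 109 111 109 
[... 2731 characters left out ...]
6  40  35  49  41  38  40  42
   59  92  98 101]
 [ 60   1  13   8  23  41  52  55  52  49  31  36  31  40  38  44  45  48
   49  84 101  98]
 [ 66  27   7   1  18  12  34  44  68  97  88  61  36  29  44  48  45  50
   49  84  98 100]
 [ 63  35   9  20  11   3  36  79 100 100  97  84  53  42  40  49  45  50
   56  84  96 102]
 [ 66  61  10   6   9   8  59  99  99 100  99  88  74  51  41  50  44  44
   75  93  98  98]
 [ 63  60  34  14   8   0  43  86 104 102 104  98  86  61  48  47  48  64
   92 102  99  98]
 [ 65  58  32   4  34  61  84  97 100 103 102 100  98  92  81  84  88  97
  101  98 100 101]
 [ 63  63  64  15  40 100  96 103  97 102 102 101  99  99  98 103  98 100
   93 102  99  98]]
```

```bash
python3 - <<'E'
from h import *
X=cloud("scene",np.load("pics/scene5.npy"))
for v in range(136,172):
    print(v,[ (u,*X[v,u].round(0).astype(int)) for u in range(376,394) if abs(X[v,u,0]-540)<30 and abs(X[v,u,1]-312)<30 and X[v,u,2]>105])
E
python3 - <<'E'
import cv2
cv2.imwrite('pics/c7.png',cv2.resize(cv2.imread('pics/scene5.png')[120:185,355:415],None,fx=9,fy=9,interpolation=2))
E
```

```text
136 [(382, np.int64(533), np.int64(303), np.int64(208)), (383, np.int64(536), np.int64(304), np.int64(209)), (384, np.int64(538), np.int64(305), np.int64(210)), (385, np.int64(540), np.int64(306), np.int64(211)), (386, np.int64(545), np.int64(305), np.int64(213)), (387, np.int64(550), np.int64(303), np.int64(215)), (388, np.int64(553), np.int64(304), np.int64(216)), (389, np.int64(553), np.int64(307), np.int64(216)), (390, np.int64(552), np.int64(311), np.int64(214)), (391, np.int64(557), np.int64(310), np.int64(217)), (392, np.int64(559), np.int64(311), np.int64(217)), (393, np.int64(561), np.int64(313), np.int64(217))]
137 [(382, np.int64(536), np.int64(301), np.int64(207)), (383, np.int64(539), np.int64(301), np.int64(208)), (384, np.int64(538), np.int64(305), np.int64(207)), (385, np.int64(542), np.int64(305), np.int64(209)), (386, np.int64(543), np.int64(307), np.int64(209)), (387, np.int64(552), np.int64(302), np.int64(213)), (388, np.int64(553), np.int64(304), np.int64(213)), (389, np.int64(553), np.int64(307), np.int64(213)), (390, np.int64(550), np.int64(313), np.int64(210))
[... 6037 characters left out ...]
(144))]
161 [(382, np.int64(539), np.int64(308), np.int64(141)), (383, np.int64(540), np.int64(311), np.int64(141)), (384, np.int64(542), np.int64(312), np.int64(142))]
162 [(382, np.int64(540), np.int64(308), np.int64(139)), (383, np.int64(539), np.int64(312), np.int64(138)), (384, np.int64(542), np.int64(313), np.int64(138))]
163 [(381, np.int64(537), np.int64(308), np.int64(135)), (382, np.int64(538), np.int64(310), np.int64(134)), (383, np.int64(541), np.int64(310), np.int64(136)), (384, np.int64(543), np.int64(312), np.int64(136))]
164 [(382, np.int64(540), np.int64(309), np.int64(133)), (383, np.int64(541), np.int64(311), np.int64(133))]
165 []
166 []
167 []
168 []
169 []
170 []
171 []
```

View pics/c7.png

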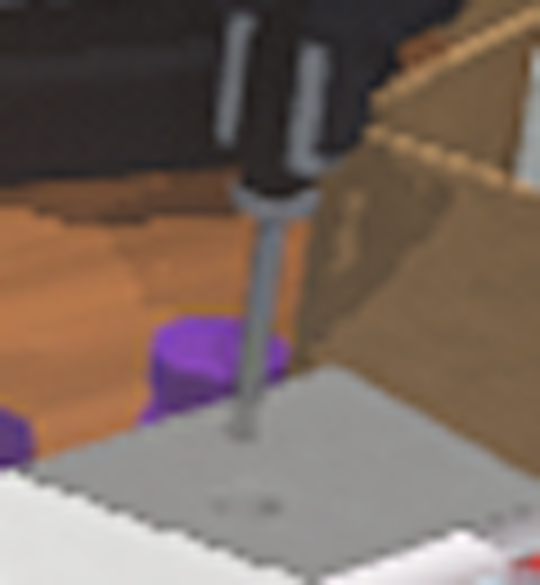

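Depth shows the shaft vertical with its tip at z≈132, row 164; the dark patch below it is a shadow on the deck. The tip is over the hole to within 2 mm. Now I'll insert it slowly and watch the forces.

Emit:
drive_tool:
  deltas:
    - [0.1,0,0.5,0]
    - [0,0,0.8,0]
    - [0,0,0.8,0]
    - [0,0,0.5,0]
    - [0,0,0.4,0]
    - [0,0,0.4,0]
    - [0,0,0.4,0]
    - [0,0,0.4,0]
    - [0,0,0.4,0]
    - [0,0,0,0]

```text
clock: 17.88
eef_pos: [538.4, 313.8, 179.1]
tcp_rot: [-3.14, 0.0, 1.817]
contact_force: [-0.0, -1.1, -1.6]
opening: 0.184
```

```bash
python3 go.py 538 313.8 165.4 1.82
```

```text
clk 17.88 pos [538.4 313.8 179.1] rot [-3.14   0.     1.817] q [ 0.53  0.42  1.7  -0.    1.02  0.28] F [-0.  -1.1 -1.6] tool delta mm [ 0.1 -0.3 13.7] roll -0.003
```

Tip is inside the hole (z≈86), with no contact force. Going on down to the button.

Emit:
drive_tool:
  deltas:
    - [0,0,0.4,0]
    - [0,0,0.4,0]
    - [0,0,0.3,0]
    - [0,0,0.2,0]
    - [0,0,0.1,0]
    - [0,0,0,0]

```text
clock: 18.38
eef_pos: [538.7, 313.9, 165.7]
tcp_rot: [-3.141, 0.0, 1.817]
contact_force: [-0.3, -0.4, -0.2]
opening: 0.18
```

Emit:
drive_tool:
  deltas:
    - [0,0,0.1,0]
    - [0,0,0.1,0]
    - [0,0,0.1,0]
    - [0,0,0,0]

```text
clock: 18.72
eef_pos: [538.9, 314.0, 163.1]
tcp_rot: [3.141, -0.0, 1.817]
contact_force: [-0.1, -0.0, 3.5]
opening: 0.176
```

Emit:
drive_tool:
  deltas:
    - [0,0,0.1,0]
    - [0,0,0.1,0]
    - [0,0,0,0]
    - [0,0,0,0]

```text
clock: 19.05
eef_pos: [538.9, 314.0, 161.1]
tcp_rot: [3.141, -0.0, 1.817]
contact_force: [-0.9, -0.5, 4.0]
opening: 0.184
```

Emit:
drive_tool:
  deltas:
    - [0,0,0.1,0]
    - [0,0,0.1,0]
    - [0,0,0.05,0]
    - [0,0,0,0]
    - [0,0,0,0]

```text
clock: 19.47
eef_pos: [539.0, 314.1, 159.1]
tcp_rot: [3.141, -0.0, 1.817]
contact_force: [-1.6, -1.8, 9.2]
opening: 0.179
```

Emit:
drive_tool:
  deltas:
    - [0,0,0.05,0]
    - [0,0,0,0]
    - [0,0,0,0]

```text
clock: 19.72
eef_pos: [539.1, 314.1, 159.1]
tcp_rot: [3.141, -0.0, 1.817]
contact_force: [-2.5, -1.4, 13.6]
opening: 0.178
```

It has bottomed out: position stays put while the force rises. A touch more margin, then hold for about 3 s.

Emit:
drive_tool:
  deltas:
    - [0,0,0.03,0]
    - [0,0,0,0]
    - [0,0,0,0]
    - [0,0,0,0]
    - [0,0,0,0]
    - [0,0,0,0]
    - [0,0,0,0]
    - [0,0,0,0]
    - [0,0,0,0]
    - [0,0,0,0]
    - [0,0,0,0]
    - [0,0,0,0]

```text
clock: 20.72
eef_pos: [539.1, 314.1, 159.0]
tcp_rot: [3.141, -0.0, 1.817]
contact_force: [-2.3, -2.0, 14.9]
opening: 0.18
```

Emit:
drive_tool:
  deltas:
    - [0,0,0,0]
    - [0,0,0,0]
    - [0,0,0,0]
    - [0,0,0,0]
    - [0,0,0,0]
    - [0,0,0,0]
    - [0,0,0,0]
    - [0,0,0,0]
    - [0,0,0,0]
    - [0,0,0,0]
    - [0,0,0,0]
    - [0,0,0,0]

```text
clock: 21.72
eef_pos: [539.1, 314.2, 159.0]
tcp_rot: [3.141, -0.0, 1.817]
contact_force: [-3.2, -2.1, 14.6]
opening: 0.175
```

Emit:
drive_tool:
  deltas:
    - [0,0,0,0]
    - [0,0,0,0]
    - [0,0,0,0]
    - [0,0,0,0]
    - [0,0,0,0]
    - [0,0,0,0]
    - [0,0,0,0]
    - [0,0,0,0]
    - [0,0,0,0]
    - [0,0,0,0]
    - [0,0,0,0]
    - [0,0,0,0]

```text
clock: 22.72
eef_pos: [539.1, 314.1, 159.0]
tcp_rot: [3.141, -0.0, 1.817]
contact_force: [-1.8, -0.4, 15.5]
opening: 0.178
```

```bash
python3 - <<'E'
from h import *
for n in("scene","top"):
    p,d=cams.grab_frame(n); cv2.imwrite(f"pics/{n}6.png",p[:,:,::-1])
p=cv2.imread("pics/scene6.png");cv2.imwrite("pics/c8.png",cv2.resize(p[80:330,70:470],None,fx=2,fy=2))
E
python3 go.py 538 313.8 159
```

```text
clk 22.82 pos [539.1 314.1 159.1] rot [ 3.141 -0.     1.817] q [0.53 0.45 1.71 0.   0.98 0.28] F [-3.7 -1.9 15.4] tool delta mm [-0.  -1.1  0.1] roll
```

View pics/c8.png

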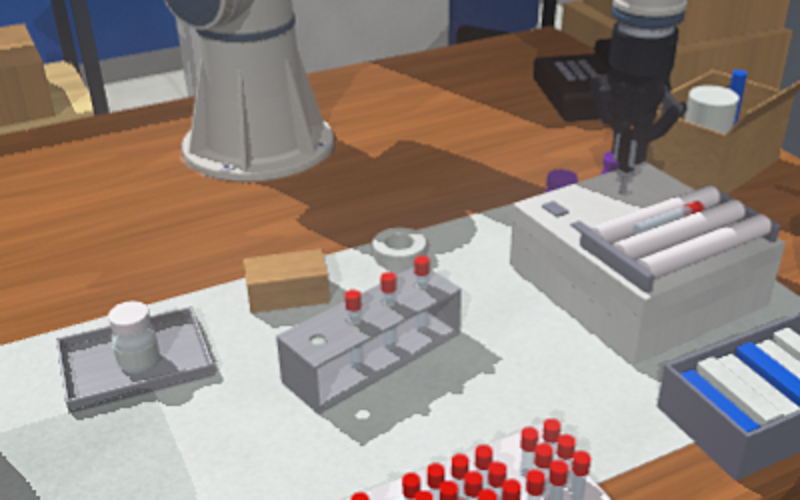

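The pot stands upright in the tray at (133,340), the three tubes are still in the rack, the tape and swabs haven't moved, and the stylus is down the hole at (625,185). Handing in.

```bash
python3 -c "
from rig import r,cams,job
print(job.sign_off())"
```

```text
the job is handed in; nothing more can be done
None
```

I lifted the pot off the hole and stood it upright in the steel tray. I then took the stylus out of the rack by its handle, put the shaft down the hole and pressed the reset button to its stop. I handed the job in at about 22.8 s, with the stylus still gripped and the button held down.

- **Button:** it was held at about 15 N for over 3 s; 6 N is fully down. The arm stopped descending while the force kept rising, at about the depth expected for full travel. I inferred "fully down" from force and position, because the button's travel can't be read directly.
- **Scene:** the last picture shows the pot upright in the tray and the three tubes still in the rack. The tape and swab box look unmoved, and so do the parts of the purple look-alikes that are in view.
- **Disagreements:** the two cameras placed the hole about 2 mm apart, well within the 5 mm of clearance around the shaft. One early reading of the stylus tip was about 15 mm out because I had mistaken its shadow for the tip; the depth image settled it.

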